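Free the build plate of a 3D printer

TASK

Get the printer ready for its build plate to be lifted out: first slide the print head along its rods until the rib on its back lines up with the upright blade of the parking clip, and leave it there. Then pull the spring-loaded plate clamp at the bed's front edge out by its upright handle until the ear on the slide lines up with the release blade, and finish while still holding it steady there (it springs shut if let go) so that a colleague can take the plate. Leave the things lying around the printer where they are.

Things in the scene. Friction and masses are not known exactly. Their poses are not given: they have to be found in the camera images.
- printer: low open desktop 3D printer, fixed, 250 x 340 mm. Origin at bench level; x from the clamp (robot's side) to the rear bar, y along the two rods, z up; clamp, clips and head share these axes. Black build plate 170 x 180 mm, top 64 mm above the bench. Rods 8 mm thick, 115 mm above the bench, between end blocks (26 mm thick, centred at y -155 and +155 mm, tops 135 mm high)
- head_motor (a point): centre of the dark square motor on the print head, the grip for sliding it: 42 x 42 mm, 48 mm high, from 135 to 183 mm above the bench, standing on the head's block (64 mm along x, 72 mm along y). The head slides along the printer's y, at most 80 mm either side of the middle, with about 2 N of friction, and stays where it is left
- head_rib (a point): end of the thin steel rib (4 mm wide, 139 mm above the bench) on the back of the print head; it moves with the head, 51 mm behind the motor's centre along the printer's x axis and at the same y
- park_blade (a point): top of the upright steel blade (4 mm wide) of the parking clip on the rear bar, 139 mm above the bench, just behind the rib's path; the head is parked when rib and blade agree along the printer's y. The clip is 20 to 75 mm to either side of the rib at the start; the black boxy end switch without a blade on the other side does not matter
- clamp_slide: sliding part of the clamp: steel, 57 x 38 x 7 mm, top 72 mm above the bench, with an upright black handle tab. Origin at bench level below the handle, axes as the printer's. It starts shut and slides on a fixed 96 mm wide bracket along the printer's -x (away from the bed) to a stop 52 mm out; a spring pulls it shut with 3 N when shut, 2 N more per 10 mm
- clamp_handle (a point): point on the handle tab to grip, 96 mm above the bench. The tab is 12 mm (printer's x) by 26 mm (printer's y), reaches from 72 to 117 mm above the bench and stands free on all sides; it moves with the slide
- clamp_ear (a point): tip of the thin ear (4 mm wide) on the +y side of the slide, 30 mm beside the handle's centre and level with it along the printer's x axis, 74 mm above the bench; it moves with the slide
- release_blade (a point): upper part of the small upright steel release blade (4 mm along x, 14 mm along y, top 76 mm above the bench) on the clamp's bracket, beside the ear's path, 24 to 38 mm out from the shut ear; the clamp is at its mark when ear and blade have the same position along the printer's x axis
- spool: loose filament spool lying flat, 190 mm across, 60 mm high; origin in the middle of its underside; bystander
- driver: loose screwdriver lying on the bench; bystander
- glue: loose small glue jar standing, 32 mm across, 85 mm high; origin at its foot; bystander
- bracket: loose grey printed bracket, 50 x 30 x 36 mm; origin at its underside; bystander
Things that resemble listed ones, but are neither listed nor needed, are in the scene too. Several things look just like the part that bears clamp_slide: the one meant starts farthest to the robot's right.

How it is judged (in metres and radians):
On the way, in this order (a step that is already met when the one before it is completed fails the run):
1. the print head is parked: rib within 5 mm of the parking blade along the rods (y of head_rib in the frame of park_blade between -0.005 and 0.005 m), for 0.5 s.
2. the clamp is pulled out: ear within 5 mm of the release blade, held by the fingers (x of clamp_ear in the frame of release_blade between -0.005 and 0.005 m and contact force between the fingers and clamp_slide above 1.5 N), for 0.3 s.
At the end, for the whole second after the job is handed in: The head's rib is within 5 mm of the parking blade along the rods; the clamp's ear is within 5 mm of the release blade along the pull, at rest (under 20 mm/s), and the fingers hold the slide (over 1.5 N) throughout the last second (all of step 1 and all of step 2 and linear speed of clamp_slide below 0.02 m/s); the arm keeps its last pose, push and grip.
It fails at once if the filament spool is pushed aside (over 30 mm) (distance of spool from where it was at the start of the episode above 0.03 m).
It fails at once if the screwdriver is pushed aside (over 30 mm) (distance of driver from where it was at the start of the episode above 0.03 m).
It fails at once if the glue jar is pushed aside (over 30 mm) (distance of glue from where it was at the start of the episode above 0.03 m).
It fails at once if the printed bracket is pushed aside (over 30 mm) (distance of bracket from where it was at the start of the episode above 0.03 m).
It also fails if it takes over 58 s, if anything falls off the work surface, if the arm or the gripper's body presses on something with over 40 N, if the wrist force passes 120 N, or if a joint passes its speed limit or range.

ROBOT

A 6-joint arm with a two-finger parallel gripper is mounted at the origin on the work surface. World frame = base frame: x ahead of the robot, y to its left, z up, the work surface at z = 0. Lengths are in m, angles in degrees, forces in N, time in s.
With the tool pointing down it reaches from about 0.4 to 0.825 m from the base axis. Payload 7 kg.
Tool frame: the origin (TCP) lies midway between the tips of the shut fingers; the grasp point (between the pads) lies 19 mm behind it (r.hold_point_z is the distance from the TCP to the grasp point, in m); x points along the fingers, y is the direction in which the jaws open and shut, and the axes are right-handed (so a half turn about x gives the same grasp; the last joint's range is limited). The gripper opens to 88 mm and grips with 3 to 60 N. Pads are 19 mm wide; open, the fingers measure 130 mm over their backs; the gripper's body (78 mm by 193 mm) begins 47 mm behind the grasp point.
Start: joints at [89.444, 20.546, 0.682, 0, -70.136, -16.507], TCP at [0.198, 0.645, 0.227] pointing down, gripper open.
Joint ranges: [-176.03, 176.03], [-82.01, 121.73], [-58.28, 71.71], [-173.87, 95.51], [-174.79, -0.11], [-173.66, 173.66]. Speed limits (degrees/s): [136.94, 136.94, 172.46, 180, 180, 180].

INTERFACE

Orientations are given as [roll, pitch, yaw] about the fixed x, y, z axes, in that order (R = Rz(yaw) Ry(pitch) Rx(roll)).
In Python, from plant import r, viewer, order gives the robot as it stands. The module is installed in compiled form; this text tells all that it offers.
- The arm moves only by the shell command python3 -m creep 'ROWS' [FORCE]. ROWS is JSON, a list of rows, each an object of numbers: "ax", "ay", "az": the turn, a rotation vector about the tool's x, y, z in degrees; "tx", "ty", "tz": the shift along the tool's x, y, z in m; "fingers": the finger opening in m, from 0 to 0.0876. A call has 1 to 5 rows; each row is the pose to reach, as a shift and turn from the pose commanded when the call began, along the tool's axes at that moment; what a row does not reach only later rows make up. A row lasts 1/10 s, in which the tool goes at most 50 mm and 8.59 degrees, less where a joint would pass 70% of its speed; a pose out of reach is approached as far as the arm can. A call with a gripper value outside its range is refused whole. The fingers move at their own pace and stop on an object; FORCE is the grip in N (left out, the last holds). Time passes only in rows, so rows that repeat a pose let the fingers close. It gives the time, the measured TCP pose, the force and the opening at its end, in the units of the state.
- r.get_state(): the state, without advancing time (a new reading comes with each control period).
- viewer.capture(name): name is "scene" or "top" or "wrist"; returns a dict with "pixels" (420x560x3 uint8, blue, green, red), "depth" (420x560 float32, m along the optical axis (not along the pixel's ray), 0 where there is no reading), "fx", "fy", "cx", "cy" (pixels), "rvec" (rotation vector, rad) and "tvec" (3), from world to camera coordinates, as OpenCV has them; the wrist camera has in their place "T_tool_cam" (4x4, takes a point from camera to tool coordinates, whose origin is the TCP and whose axes are the tool frame's). Camera axes: x right, y down, z forward; pixel columns grow to the right and rows downward; lengths in m; the calibration is good to about 2 mm. A picture is of the moment at which its call begins: read the wrist's pose just before it.
- order.close_job(): hands the job in, once; it reports no verdict.
The state is a dict: "time_s": time; "joints": joint angles; "qd": joint speeds; "joint_torque": joint torques, N m; "tcp_pos": TCP position; "eef_rot": TCP orientation; "contact_force": force on the tool from outside, world axes, zero at the start; "moment": the same for the moment, N m; "gripper_width": finger opening in m.
Only numpy, scipy, OpenCV 4.12 (cv2) and the standard library are available. Lean on these libraries where they do the work, as an engineer would, in place of code of your own. Each camera call takes 0.05 s, during which the arm holds its last target.

## Working session

There is one attempt and no reset: what is moved stays moved. The work goes in short steps, Python scripts to look and compute and a shell command to move; the robot and the scene stay as the last step left them, time stands still between calls to the robot, and variables do not carry over. Pictures are saved under pics/ and viewed, and the job is handed in when it is done.

```bash
mkdir -p pics; ls
cat > h.py <<'E'
import numpy as np,cv2
from plant import r,viewer,order
def cap(n,tag):
    s=r.get_state(); c=viewer.capture(n); c['state']=s
    cv2.imwrite(f'pics/{tag}.png',c['pixels'])
    np.savez(f'pics/{tag}.npz',**{k:v for k,v in c.items() if k!='state'},p=s['tcp_pos'],e=s['eef_rot'])
    return c
def Rot(e):
    from scipy.spatial.transform import Rotation as R
    return R.from_euler('xyz',e,degrees=True).as_matrix()
def load(tag): return dict(np.load(f'pics/{tag}.npz'))
def T(c):
    # camera->world
    if 'T_tool_cam' in c:
        M=np.eye(4);M[:3,:3]=Rot(c['e']);M[:3,3]=c['p'];return M@c['T_tool_cam']
    R=cv2.Rodrigues(c['rvec'])[0];M=np.eye(4);M[:3,:3]=R.T;M[:3,3]=-R.T@c['tvec'].ravel();return M
def cloud(c):
    v,u=np.mgrid[:420,:560];d=c['depth'];P=np.stack([(u-c['cx'])/c['fx']*d,(v-c['cy'])/c['fy']*d,d],-1)
    M=T(c);return P@M[:3,:3].T+M[:3,3]
def ray(c,u,v,z):
    M=T(c);d=M[:3,:3]@np.array([(u-c['cx'])/c['fx'],(v-c['cy'])/c['fy'],1]);o=M[:3,3]
    return o+d*(z-o[2])/d[2]
def crop(tag,x,y,w,h,out):
    im=cv2.imread(f'pics/{tag}.png')[y:y+h,x:x+w];f=min(800/w,600/h)
    cv2.imwrite(f'pics/{out}.png',cv2.resize(im,None,fx=f,fy=f,interpolation=cv2.INTER_CUBIC));print('scale',f)
E
python3 - <<'E'
from h import *
print(r.get_state(), r.hold_point_z)
for n in('scene','top','wrist'):cap(n,n+'0')
E
```

```text
pics
{'time_s': 0.0, 'joints': array([ 8.94441155e+01,  2.05908063e+01,  6.32744238e-01, -1.79781748e-02,
       -7.01370027e+01, -1.65065803e+01]), 'qd': array([ 0.01258457,  0.05346831, -0.05874928,  0.03746885, -0.04134714,
       -0.01228206]), 'joint_torque': array([ 3.20988611e-04, -5.82713485e+01,  2.93054563e+01,  6.99708447e+00,
        6.95720402e-03, -1.49336333e-04]), 'tcp_pos': array([0.19795348, 0.64479706, 0.22562872]), 'eef_rot': array([  96.42721036,   89.90344411, -100.64137694]), 'contact_force': array([ 0.57580062, -0.91135211,  0.10443406]), 'moment': array([ 0.03258036,  0.03947754, -0.00446704]), 'gripper_width': 0.08761089390122628} 0.0188
```

View pics/scene0.png

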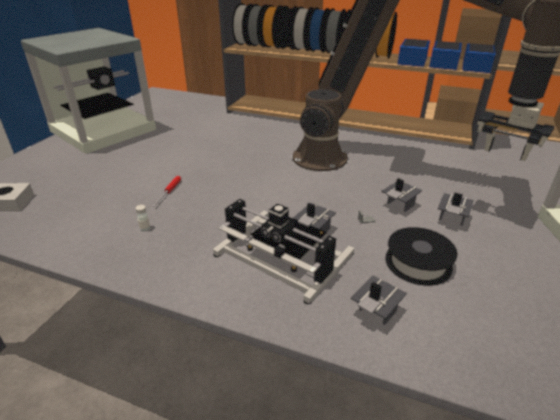

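View pics/top0.png

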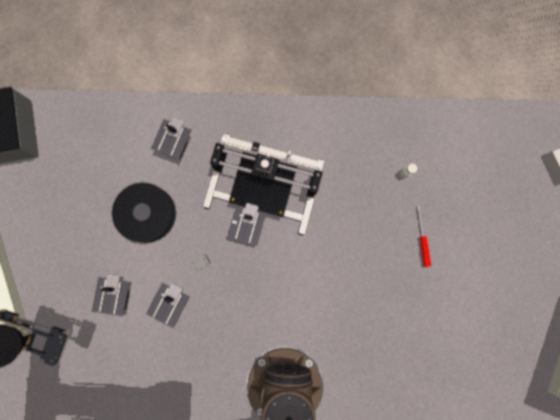

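View pics/wrist0.png

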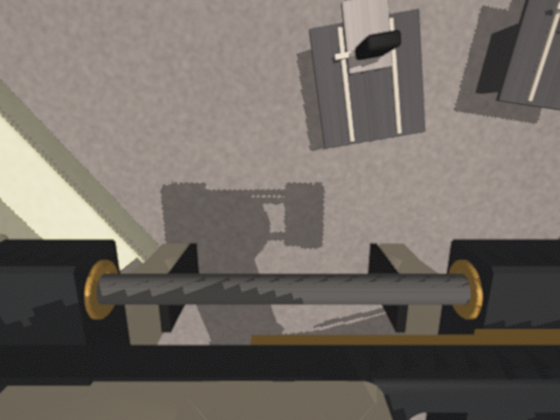

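Run:
```python
from h import *
crop('top0',190,120,140,130,'top0c')
c=load('top0');P=cloud(c)
for u,v in [(285,385),(172,140),(247,225),(265,165),(143,212),(250,208)]: print(u,v,P[v,u].round(3))
d=c['fx'],c['fy'],c['cx'],c['cy'];print(d,T(c).round(3))
crop('scene0',200,170,220,165,'scene0c')
```

```text
scale 4.615384615384615
285 385 [0.078 0.01  0.26 ]
172 140 [0.765 0.375 0.063]
247 225 [0.499 0.129 0.065]
265 165 [0.665 0.075 0.184]
143 212 [0.533 0.456 0.057]
250 208 [0.551 0.12  0.07 ]
(array(425.67363868), array(425.67363868), array(273.39833287), array(208.15613332)) [[ 0.02  -0.994  0.109  0.407]
 [-1.    -0.021 -0.007  0.057]
 [ 0.009 -0.109 -0.994  1.389]
 [ 0.     0.     0.     1.   ]]
scale 3.6363636363636362
```

View pics/top0c.png

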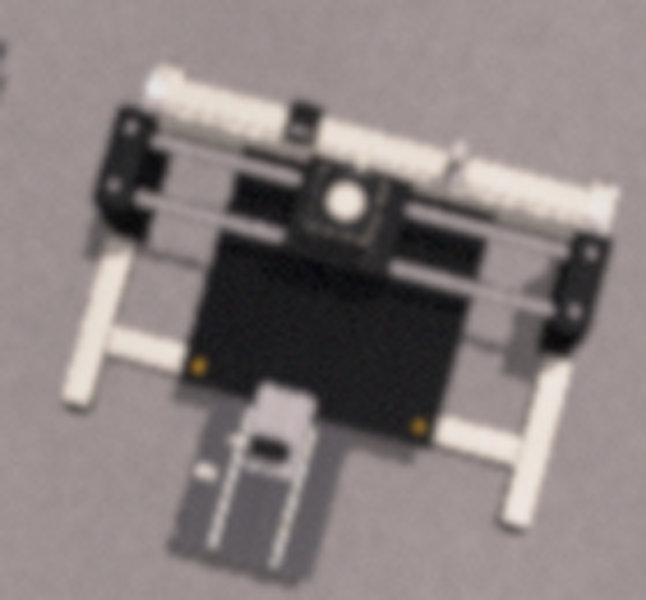

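View pics/scene0c.png

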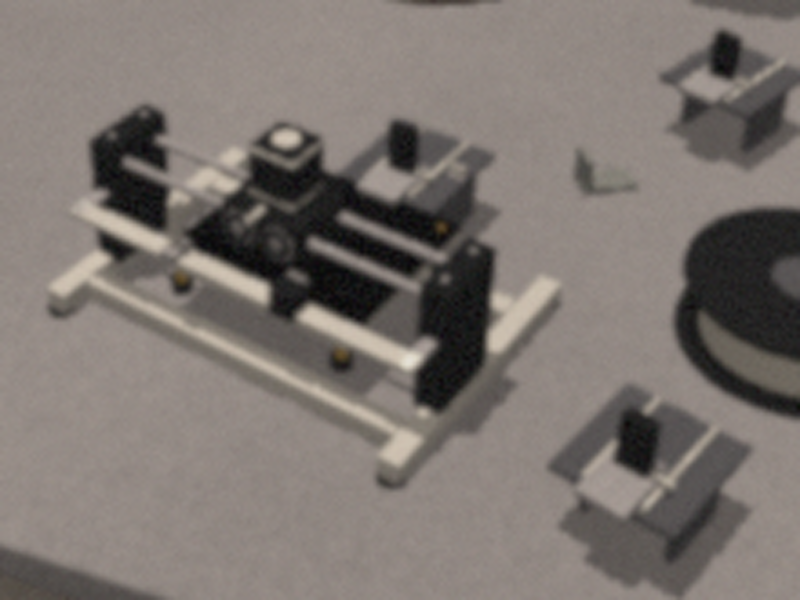

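Run:
```python
from h import *
c=load('top0');f=4.61538
g=lambda u,v,z: ray(c,190+u/f,120+v/f,z)
L=(g(131,126,.135)+g(113,185,.135))/2;R=(g(591,252,.135)+g(574,311,.135))/2
d=L-R;print(L,R,np.linalg.norm(d),'yaw',np.degrees(np.arctan2(-d[0],d[1])))
yaw=np.arctan2(-d[0],d[1]);ex=np.array([np.cos(yaw),np.sin(yaw),0]);ey=np.array([-np.sin(yaw),np.cos(yaw),0])
O=(L+R)/2
for n,p in dict(motor=g(345,200,.19),clip=g(460,145,.139),handle=g(268,443,.117),ear=g(236,440,.074),blade=g(205,470,.076)).items():
  print(n,p.round(4),((p-O)@ex).round(4),((p-O)@ey).round(4))
s=r.get_state();M=np.eye(4);print(Rot(s['eef_rot']).round(3));w=load('wrist0');print(w['T_tool_cam'].round(3),w['fx'])
```

```text
[0.70632464 0.22239444 0.135     ] [ 0.62986339 -0.0782167   0.135     ] 0.31018282087128746 yaw -14.270723932657894
motor [0.6681 0.0758 0.19  ] -0.0009 0.0036
clip [0.7173 0.0027 0.139 ] 0.0647 -0.0551
handle [0.5222 0.1234 0.117 ] -0.154 0.0137
ear [0.5276 0.1472 0.074 ] -0.1546 0.0381
blade [0.5069 0.1672 0.076 ] -0.1797 0.0524
[[-0.    -0.293 -0.956]
 [-0.001 -0.956  0.293]
 [-1.     0.001 -0.   ]]
[[-0.001 -0.265  0.964 -0.157]
 [ 1.    -0.001  0.    -0.001]
 [ 0.001  0.964  0.265 -0.071]
 [ 0.     0.     0.     1.   ]] 332.2337927265238
```

```bash
cat >> h.py <<'E'
def go(p,zax_yaw=None):
    """tool shift to reach world p; turn ax so that tool z points along world yaw (deg)"""
    s=r.get_state();R=Rot(s['eef_rot']);d=R.T@(np.array(p)-s['tcp_pos'])
    print('t',s['time_s'],'pos',s['tcp_pos'].round(4),'shift',d.round(4),'w',round(s['gripper_width'],4),'F',s['contact_force'].round(1))
    if zax_yaw is not None:
        from scipy.spatial.transform import Rotation
        a=np.radians(zax_yaw);z=np.array([np.cos(a),np.sin(a),0]);x=np.array([0,0,-1.]);y=np.cross(z,x)
        print('turn',np.degrees(Rotation.from_matrix(R.T@np.stack([x,y,z],1)).as_rotvec()).round(2))
E
python3 -c "
from h import *
go([.668,.076,.23],180-14.3)"
python3 -m creep '[{"tx":0,"ty":0.406,"tz":-0.616,"ax":-2.7},{"ty":0.406,"tz":-0.616,"ax":-2.7},{"ty":0.406,"tz":-0.616,"ax":-2.7},{"ty":0.406,"tz":-0.616,"ax":-2.7},{"ty":0.406,"tz":-0.616,"ax":-2.7}]'
python3 -c "
from h import *
go([.668,.076,.23],180-14.3)"
```

```text
t 0.15 pos [0.198  0.6449 0.2259] shift [-0.0036  0.406  -0.6163] w 0.0878 F [-0.3 -0.2 -0.7]
turn [-2.77 -0.01 -0.07]
t 0.15 pos [0.198  0.6449 0.2259] shift [-0.0036  0.406  -0.6163] w 0.0878 F [-0.3 -0.2 -0.7]
turn [-2.77 -0.01 -0.07]invalid input
```

```bash
python3 -m creep '[{"tx":0,"ty":0.406,"tz":-0.616,"ax":-2.7,"ay":0,"az":0,"fingers":0.087},{"tx":0,"ty":0.406,"tz":-0.616,"ax":-2.7,"ay":0,"az":0,"fingers":0.087},{"tx":0,"ty":0.406,"tz":-0.616,"ax":-2.7,"ay":0,"az":0,"fingers":0.087},{"tx":0,"ty":0.406,"tz":-0.616,"ax":-2.7,"ay":0,"az":0,"fingers":0.087},{"tx":0,"ty":0.406,"tz":-0.616,"ax":-2.7,"ay":0,"az":0,"fingers":0.087}]'
python3 -c "
from h import *
go([.668,.076,.23],180-14.3)"
```

```text
time_s: 0.65
tcp_pos: [0.358, 0.4507, 0.2265]
eef_rot: [55.5, 90.0, -138.8]
contact_force: [0.8, 1.3, -0.2]
gripper_width: 0.0867
t 0.65 pos [0.358  0.4507 0.2265] shift [-0.0035  0.2862 -0.3931] w 0.0867 F [ 0.8  1.3 -0.2]
turn [-0.04  0.   -0.01]
```

```bash
python3 -m creep '[{"tx":0,"ty":0.286,"tz":-0.393,"ax":0,"ay":0,"az":0,"fingers":0.087},{"tx":0,"ty":0.286,"tz":-0.393,"ax":0,"ay":0,"az":0,"fingers":0.087},{"tx":0,"ty":0.286,"tz":-0.393,"ax":0,"ay":0,"az":0,"fingers":0.087},{"tx":0,"ty":0.286,"tz":-0.393,"ax":0,"ay":0,"az":0,"fingers":0.087},{"tx":0,"ty":0.286,"tz":-0.393,"ax":0,"ay":0,"az":0,"fingers":0.087}]'
python3 -c "
from h import *
go([.668,.076,.23],180-14.3)"
```

```text
time_s: 1.15
tcp_pos: [0.5174, 0.2581, 0.2266]
eef_rot: [-91.2, 90.0, 74.4]
contact_force: [0.8, 1.2, 0.7]
gripper_width: 0.087
t 1.15 pos [0.5174 0.2581 0.2266] shift [-0.0034  0.1391 -0.191 ] w 0.087 F [0.8 1.2 0.7]
turn [-0.05 -0.    0.01]
```

```bash
python3 -m creep '[{"tx":0,"ty":0.139,"tz":-0.191,"ax":0,"ay":0,"az":0,"fingers":0.087},{"tx":0,"ty":0.139,"tz":-0.191,"ax":0,"ay":0,"az":0,"fingers":0.087},{"tx":0,"ty":0.139,"tz":-0.191,"ax":0,"ay":0,"az":0,"fingers":0.087},{"tx":0,"ty":0.139,"tz":-0.191,"ax":0,"ay":0,"az":0,"fingers":0.087},{"tx":0,"ty":0.139,"tz":-0.191,"ax":0,"ay":0,"az":0,"fingers":0.087}]'
python3 -c "
from h import *
go([.668,.076,.23],180-14.3);cap('wrist','w1')"
```

```text
time_s: 1.65
tcp_pos: [0.6684, 0.0751, 0.226]
eef_rot: [47.6, 90.0, -146.8]
contact_force: [-0.1, 1.1, -0.5]
gripper_width: 0.0875
t 1.65 pos [0.6684 0.0751 0.226 ] shift [-0.004  -0.0007  0.0006] w 0.0875 F [-0.1  1.1 -0.5]
turn [-0.14  0.03 -0.03]
```

View pics/w1.png

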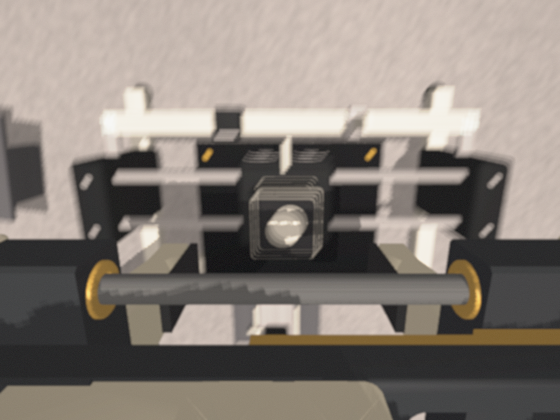

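Run:
```python
from h import *
crop('w1',240,90,160,120,'w1c')
```

```text
scale 5.0
```

View pics/w1c.png

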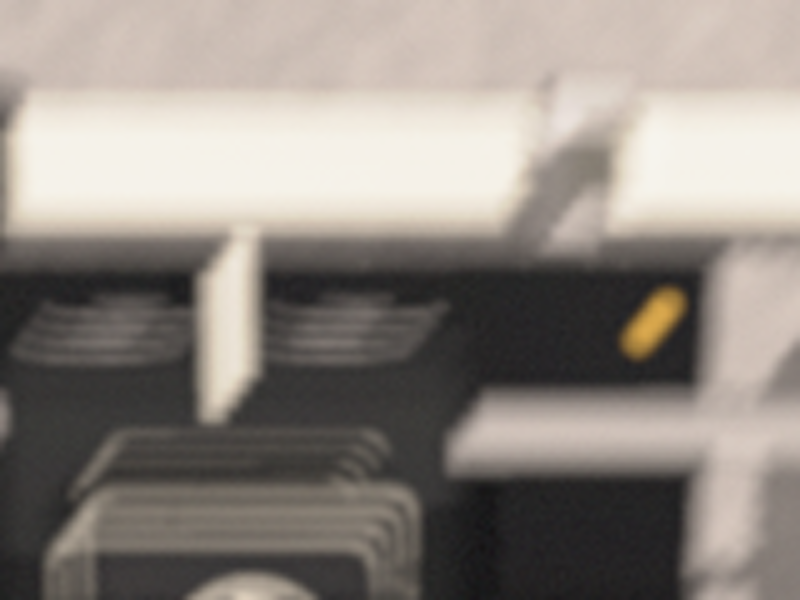

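Run:
```python
from h import *
c=load('w1');P=cloud(c)
yaw=np.radians(-14.27);ex=np.array([np.cos(yaw),np.sin(yaw),0]);ey=np.array([-np.sin(yaw),np.cos(yaw),0]);O=np.array([.6681,.0721,0])
Q=np.stack([(P-O)@ex,(P-O)@ey,P[...,2]],-1)*1000
np.set_printoptions(linewidth=200)
for lab,us in(('rib',range(276,298,2)),('blade',range(338,370,3))):
  print(lab,list(us))
  for v in range(102,178,4): print(v,' '.join('(%d,%d,%d)'%tuple(Q[v,u].round()) for u in us))
```

```text
rib [276, 278, 280, 282, 284, 286, 288, 290, 292, 294, 296]
102 (86,11,-3) (86,9,-1) (86,7,-1) (86,5,0) (86,3,-1) (86,0,0) (86,-2,-1) (86,-4,-2) (86,-6,0) (86,-8,0) (86,-11,-1)
106 (82,12,-2) (82,9,0) (82,7,-2) (82,5,-1) (82,3,-2) (82,0,0) (82,-2,0) (82,-4,-1) (82,-6,0) (82,-8,-2) (82,-11,-1)
110 (78,12,0) (78,9,-1) (78,7,-2) (78,5,-2) (78,3,0) (78,0,-2) (78,-2,-1) (78,-4,-1) (77,-6,0) (78,-8,-2) (77,-11,0)
114 (73,12,-1) (73,9,0) (73,7,0) (73,5,0) (73,3,0) (73,0,0) (73,-2,1) (73,-4,0) (73,-6,-2) (73,-8,-1) (73,-11,-1)
118 (69,10,88) (69,8,91) (69,6,91) (69,5,89) (69,3,90) (69,1,89) (69,0,89) (69,-2,89) (69,-4,89) (69,-5,89) (69,-7,89)
122 (66,10,91) (66,8,89) (66,7,89) (66,5,89) (66,3,89) (66,1,88) (66,0,89) (66,-2,89) (66,-4,89) (66,-5,90) (66,-7,90)
126 (63,10,90) (63,8,89) (63,7,91) (63,5,89) (63,3,89) (63,1,89) (63,0,89) (63,-2,88) (63,-4,88) (63,-5,90) (63,-7,89)
130 (59,10,90) (59,8,89) (59,7,89) (59,5,90) (59,3,89) (59,1,90) (59,0,88) (59,-2,90) (59,-4,90) (59,-6,89) (59,-7,90)
134 (56,10,90) (56,8,90) (56,7,89) (56,5,91) (56,3,90) (56,1,90) (56,0,89) (56,-2,89) (56,-4,89) (5
[... 3214 characters left out ...]
,-74,64) (36,-78,62)
158 (32,-49,63) (32,-52,63) (32,-54,64) (32,-57,64) (32,-60,63) (32,-63,64) (32,-66,63) (32,-69,63) (32,-72,64) (32,-74,64) (32,-77,66)
162 (28,-49,63) (28,-52,63) (28,-55,64) (28,-58,63) (28,-61,63) (28,-63,63) (28,-66,63) (28,-69,64) (28,-72,63) (28,-75,62) (28,-78,63)
166 (24,-49,63) (24,-52,63) (24,-55,63) (24,-58,62) (24,-61,62) (24,-64,63) (24,-67,63) (24,-69,63) (24,-72,64) (24,-75,64) (24,-78,64)
170 (20,-49,63) (20,-52,62) (20,-55,64) (20,-58,64) (20,-61,64) (20,-64,64) (20,-67,63) (20,-69,64) (20,-73,62) (21,-75,65) (20,-78,63)
174 (16,-49,63) (17,-52,63) (17,-55,63) (17,-58,64) (16,-61,63) (16,-64,63) (16,-67,63) (17,-70,64) (16,-73,62) (16,-76,63) (16,-79,62)
```

Run:
```python
from h import *
cap('wrist','w2');crop('w2',230,90,160,120,'w2c')
a=load('w1');b=load('w2');print(a['p'],b['p'],a['e'],b['e'])
d=b['depth'];cv2.imwrite('pics/w2d.png',cv2.applyColorMap((np.clip((d-.1)/.4,0,1)*255).astype(np.uint8),cv2.COLORMAP_JET))
```

```text
scale 5.0
[0.66842173 0.07514566 0.22601473] [0.67054984 0.07186807 0.22538122] [  47.62172808   89.9577962  -146.81638019] [  83.11030131   89.87735053 -111.4358603 ]
```

View pics/w2c.png

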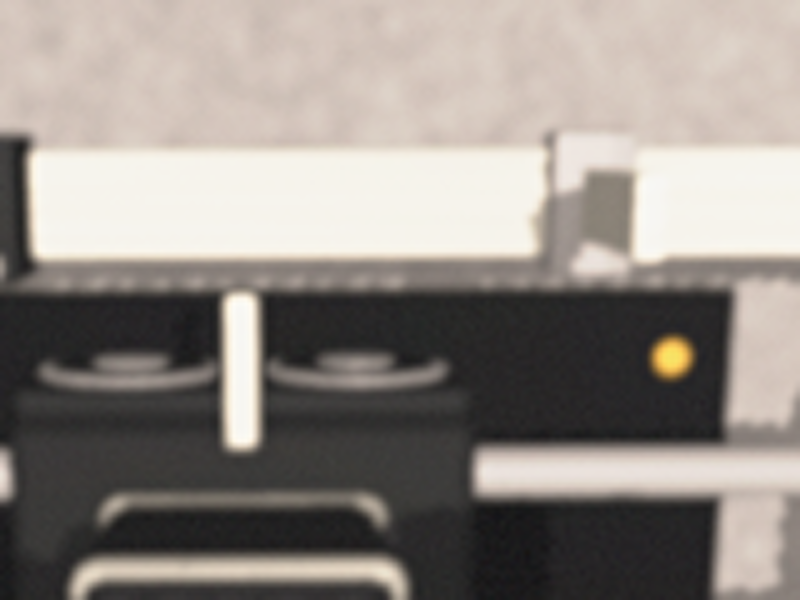

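View pics/w2d.png

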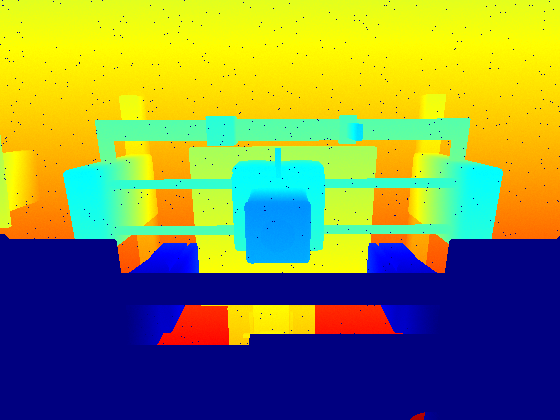

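```bash
cat >> h.py <<'E'
YAW=-14.27
def printer(P,yaw=None,O=(.6681,.0721,0)):
    a=np.radians(YAW if yaw is None else yaw);ex=np.array([np.cos(a),np.sin(a),0]);ey=np.array([-np.sin(a),np.cos(a),0]);O=np.array(O)
    return np.stack([(P-O)@ex,(P-O)@ey,P[...,2]],-1)*1000
E
python3 - <<'E'
from h import *
c=load('w2');P=cloud(c);Q=printer(P);ok=c['depth']>0
def st(n,m):
  q=Q[m&ok];print(n,len(q),np.percentile(q,2,axis=0).round(1),q.mean(0).round(1),np.percentile(q,98,axis=0).round(1))
x,y,z=Q[...,0],Q[...,1],Q[...,2]
st('rib',(z>136.5)&(z<142)&(x>38)&(x<56)&(abs(y)<20))
st('blade',(z>136.5)&(z<142)&(x>54)&(x<75)&(y<-30)&(y>-80))
st('motor',(z>179)&(z<187)&(x<28)&(x>-40)&(abs(y)<40))
mv,mu=np.where((z>179)&(z<187)&(abs(y)<40)&ok);print(mu.min(),mu.max(),mv.min(),mv.max())
# rods fit for yaw
m=ok&(z>112)&(z<122)&(abs(y)>45)&(abs(y)<130)&(x>10)&(x<40);q=Q[m];print('rod slope deg',np.degrees(np.polyfit(q[:,1],q[:,0],1)[0]), q[:,0].mean())
m=ok&(z>112)&(z<122)&(abs(y)>45)&(abs(y)<130)&(x<-10)&(x>-40);q=Q[m];print('rod slope deg',np.degrees(np.polyfit(q[:,1],q[:,0],1)[0]), q[:,0].mean(),len(q))
m=ok&(abs(z-64)<4)&(x>-110)&(x<90)&(abs(y)<100);st('plate',m)
go([.668,.076,.23],180-14.3)
E
```

```text
rib 114 [ 38.5   3.4 137.2] [ 45.    5.3 138.3] [ 51.5   7.2 139.6]
blade 102 [ 56.9 -55.9 136.6] [ 62.5 -53.7 138.3] [ 68.1 -51.9 139.7]
motor 3884 [-18.3 -14.7 179.6] [  2.3   5.2 182.2] [ 21.   25.  184.5]
245 310 201 263
rod slope deg 0.07873574090005243 21.37204185282496
rod slope deg 0.08504404017966821 -18.339479560196008 1839
plate 11772 [-83.5 -85.3  61.7] [-16.1  -1.3  63.1] [44.9 88.8 64.6]
t 1.75 pos [0.6689 0.0739 0.2251] shift [-0.0049 -0.0018  0.0014] w 0.0874 F [-0.6 -0.1  0. ]
turn [-0.31  0.07 -0.09]
```

```bash
python3 -c "
from h import *
a=np.radians(-14.2);ex=np.array([np.cos(a),np.sin(a),0]);ey=np.array([-np.sin(a),np.cos(a),0])
m=np.array([.6681,.0721,.146])+.001*ex+.0053*ey;print(m)
go(m,180-14.2);go(m-.059*ey)"
```

```text
[0.67036957 0.07699275 0.146     ]
t 1.75 pos [0.6689 0.0739 0.2251] shift [ 0.0791 -0.0035 -0.0007] w 0.0874 F [-0.6 -0.1  0. ]
turn [-0.41  0.07 -0.09]
t 1.75 pos [0.6689 0.0739 0.2251] shift [ 0.0792  0.0555 -0.0011] w 0.0874 F [-0.6 -0.1  0. ]
```

```bash
python3 -m creep '[{"tx":0.03,"ty":-0.0035,"tz":-0.001,"ax":-0.4,"ay":0,"az":0,"fingers":0.087},{"tx":0.055,"ty":-0.0035,"tz":-0.001,"ax":-0.4,"ay":0,"az":0,"fingers":0.087},{"tx":0.072,"ty":-0.0035,"tz":-0.001,"ax":-0.4,"ay":0,"az":0,"fingers":0.087},{"tx":0.079,"ty":-0.0035,"tz":-0.001,"ax":-0.4,"ay":0,"az":0,"fingers":0.087},{"tx":0.079,"ty":-0.0035,"tz":-0.001,"ax":-0.4,"ay":0,"az":0,"fingers":0.06}]' 15
python3 -m creep '[{"tx":0,"ty":0,"tz":0,"ax":0,"ay":0,"az":0,"fingers":0.03},{"tx":0,"ty":0,"tz":0,"ax":0,"ay":0,"az":0,"fingers":0.03},{"tx":0,"ty":0,"tz":0,"ax":0,"ay":0,"az":0,"fingers":0.03},{"tx":0,"ty":0,"tz":0,"ax":0,"ay":0,"az":0,"fingers":0.03},{"tx":0,"ty":0,"tz":0,"ax":0,"ay":0,"az":0,"fingers":0.03}]' 15
python3 -c "
from h import *
go([0,0,0]);cap('wrist','w3')"
```

```text
time_s: 2.25
tcp_pos: [0.6683, 0.0811, 0.1466]
eef_rot: [34.6, 89.9, -159.3]
contact_force: [0.1, 0.3, -0.1]
gripper_width: 0.0832
time_s: 2.75
tcp_pos: [0.6691, 0.0806, 0.1482]
eef_rot: [156.0, 90.0, -38.0]
contact_force: [-0.9, -2.1, 1.2]
gripper_width: 0.0449
t 2.75 pos [0.6691 0.0806 0.1482] shift [0.1479 0.2396 0.63  ] w 0.0449 F [-0.9 -2.1  1.2]
```

View pics/w3.png

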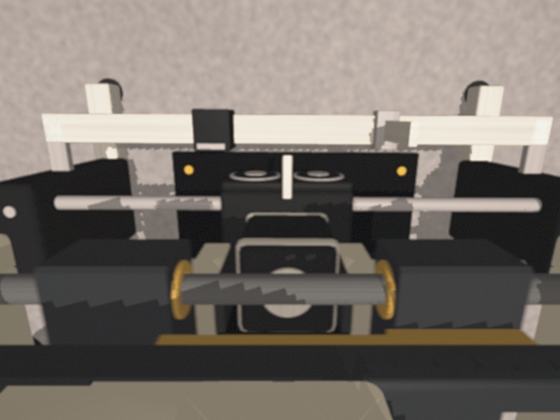

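```bash
python3 -m creep '[{"tx":0,"ty":0,"tz":0,"ax":0,"ay":0,"az":0,"fingers":0.03},{"tx":0,"ty":0,"tz":0,"ax":0,"ay":0,"az":0,"fingers":0.03}]' 15
cat >> h.py <<'E'
def st(n,Q,m):
  q=Q[m];print(n,len(q),np.percentile(q,2,axis=0).round(1),q.mean(0).round(1),np.percentile(q,98,axis=0).round(1)) if len(q) else print(n,'none')
def rib(tag):
  c=load(tag);Q=printer(cloud(c),-14.2);ok=c['depth']>0;x,y,z=Q[...,0],Q[...,1],Q[...,2]
  st('rib',Q,ok&(z>136)&(z<143)&(x>41)&(x<54)&(abs(y)<85)); st('blade',Q,ok&(z>136)&(z<143)&(x>55.5)&(x<75)&(y<-30)&(y>-80))
E
python3 -c "
from h import *
go([0,0,0]);cap('wrist','w4');rib('w4')"
```

```text
time_s: 3.0
tcp_pos: [0.6691, 0.0807, 0.1481]
eef_rot: [173.2, 90.0, -20.7]
contact_force: [-0.8, -2.3, 4.2]
gripper_width: 0.0421
t 3.0 pos [0.6691 0.0807 0.1481] shift [0.1478 0.2398 0.6299] w 0.0421 F [-0.8 -2.3  4.2]
rib 158 [ 41.4   8.1 136.9] [ 46.7  10.  138.3] [ 51.4  11.6 139.7]
blade 246 [ 56.6 -56.2 136.3] [ 62.4 -53.7 138.1] [ 68.2 -51.8 139.4]
```

```bash
python3 -m creep '[{"tx":0,"ty":0.012,"tz":0,"ax":0,"ay":0,"az":0,"fingers":0.03},{"tx":0,"ty":0.03,"tz":0,"ax":0,"ay":0,"az":0,"fingers":0.03},{"tx":0,"ty":0.048,"tz":0,"ax":0,"ay":0,"az":0,"fingers":0.03},{"tx":0,"ty":0.059,"tz":0,"ax":0,"ay":0,"az":0,"fingers":0.03},{"tx":0,"ty":0.064,"tz":0,"ax":0,"ay":0,"az":0,"fingers":0.03}]' 15
python3 -m creep '[{"tx":0,"ty":0,"tz":0,"ax":0,"ay":0,"az":0,"fingers":0.03},{"tx":0,"ty":0,"tz":0,"ax":0,"ay":0,"az":0,"fingers":0.03},{"tx":0,"ty":0,"tz":0,"ax":0,"ay":0,"az":0,"fingers":0.03}]' 15
python3 -c "
from h import *
go([0,0,0]);cap('wrist','w5');rib('w5')"
```

```text
time_s: 3.55
tcp_pos: [0.6534, 0.0187, 0.1481]
eef_rot: [-112.0, 89.9, 54.0]
contact_force: [-3.6, 3.2, 5.9]
gripper_width: 0.042
time_s: 3.85
tcp_pos: [0.6534, 0.0187, 0.1481]
eef_rot: [118.2, 90.0, -75.8]
contact_force: [-2.4, -1.6, 6.0]
gripper_width: 0.0422
t 3.85 pos [0.6534 0.0187 0.1481] shift [0.1481 0.1758 0.6295] w 0.0422 F [-2.4 -1.6  6. ]
rib 157 [ 41.3 -55.9 137. ] [ 46.5 -54.  138.3] [ 51.4 -52.4 139.5]
blade 200 [ 56.4 -55.8 137. ] [ 62.2 -54.1 138.3] [ 67.9 -52.4 139.4]
```

View pics/w5.png

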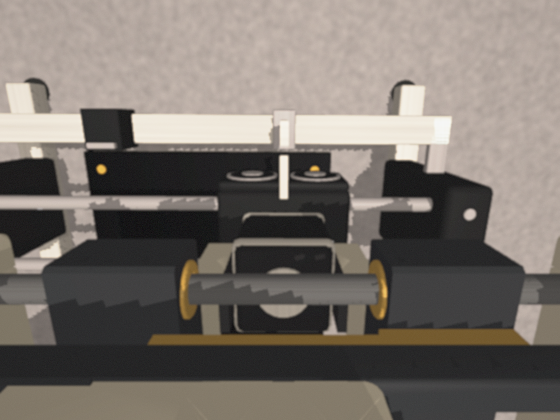

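```bash
python3 -m creep '[{"tx":0,"ty":0,"tz":0,"ax":0,"ay":0,"az":0,"fingers":0.05},{"tx":0,"ty":0,"tz":0,"ax":0,"ay":0,"az":0,"fingers":0.07},{"tx":0,"ty":0,"tz":0,"ax":0,"ay":0,"az":0,"fingers":0.087},{"tx":0,"ty":0,"tz":0,"ax":0,"ay":0,"az":0,"fingers":0.087},{"tx":0,"ty":0,"tz":0,"ax":0,"ay":0,"az":0,"fingers":0.087}]' 15
python3 -c "
from h import *
go([0,0,0]);cap('wrist','w6');rib('w6')
c=load('top0');f=4.61538
g=lambda u,v,z: ray(c,190+u/f,120+v/f,z)
print(g(268,443,.117),printer(g(268,443,.117),-14.2))
"
```

```text
time_s: 4.4
tcp_pos: [0.6535, 0.0189, 0.1473]
eef_rot: [16.6, 90.0, -177.4]
contact_force: [0.1, -0.1, 0.4]
gripper_width: 0.0764
t 4.4 pos [0.6535 0.0189 0.1473] shift [0.1475 0.176  0.6296] w 0.0764 F [ 0.1 -0.1  0.4]
rib 168 [ 41.1 -55.6 136.6] [ 46.3 -53.8 138.3] [ 51.2 -52.1 139.3]
blade 223 [ 56.6 -56.  137. ] [ 62.4 -54.  138.3] [ 68.  -52.1 139.4]
[0.52219556 0.12337268 0.117     ] [-154.02395001   13.9146251   117.        ]
```

```bash
python3 -m creep '[{"tx":-0.02,"ty":0,"tz":0,"ax":0,"ay":0,"az":0,"fingers":0.087},{"tx":-0.05,"ty":0,"tz":0,"ax":0,"ay":0,"az":0,"fingers":0.087},{"tx":-0.08,"ty":0,"tz":0,"ax":0,"ay":0,"az":0,"fingers":0.087},{"tx":-0.085,"ty":0,"tz":0,"ax":0,"ay":0,"az":0,"fingers":0.087},{"tx":-0.085,"ty":0,"tz":0,"ax":0,"ay":0,"az":0,"fingers":0.087}]' 
python3 -c "
from h import *
cap('wrist','w7');rib('w7');go([.522,.123,.23],-104.2)"
```

```text
time_s: 4.95
tcp_pos: [0.6541, 0.019, 0.2339]
eef_rot: [-147.9, 89.8, 18.1]
contact_force: [0.6, -0.0, -0.4]
gripper_width: 0.0874
rib 73 [ 41.1 -55.6 136.4] [ 46.3 -54.  138.1] [ 51.5 -52.5 139.7]
blade 85 [ 56.8 -55.5 136.9] [ 62.6 -54.  138.3] [ 68.4 -52.5 139.6]
t 5.0 pos [0.6534 0.019  0.2325] shift [ 0.0025 -0.0692  0.1526] w 0.0869 F [ 0.2  0.  -0.5]
turn [-8.977e+01 -3.000e-02  2.000e-02]
```

```bash
python3 -m creep '[{"tx":0,"ty":-0.069,"tz":0.1525,"ax":-89.8,"ay":0,"az":0,"fingers":0.07},{"tx":0,"ty":-0.069,"tz":0.1525,"ax":-89.8,"ay":0,"az":0,"fingers":0.07},{"tx":0,"ty":-0.069,"tz":0.1525,"ax":-89.8,"ay":0,"az":0,"fingers":0.07},{"tx":0,"ty":-0.069,"tz":0.1525,"ax":-89.8,"ay":0,"az":0,"fingers":0.07},{"tx":0,"ty":-0.069,"tz":0.1525,"ax":-89.8,"ay":0,"az":0,"fingers":0.07}]' 
python3 -c "
from h import *
go([.522,.123,.23],-104.2)"
```

```text
time_s: 5.5
tcp_pos: [0.5197, 0.1237, 0.2318]
eef_rot: [-27.5, 89.9, -178.0]
contact_force: [0.6, -0.0, 0.8]
gripper_width: 0.0698
t 5.5 pos [0.5197 0.1237 0.2318] shift [ 0.0018  0.0018 -0.0017] w 0.0698 F [ 0.6 -0.   0.8]
turn [-46.29   0.05   0.06]
```

```bash
python3 -m creep '[{"tx":0,"ty":0,"tz":0,"ax":-46.3,"ay":0,"az":0,"fingers":0.07},{"tx":0,"ty":0,"tz":0,"ax":-46.3,"ay":0,"az":0,"fingers":0.07},{"tx":0,"ty":0,"tz":0,"ax":-46.3,"ay":0,"az":0,"fingers":0.07},{"tx":0,"ty":0,"tz":0,"ax":-46.3,"ay":0,"az":0,"fingers":0.07},{"tx":0,"ty":0,"tz":0,"ax":-46.3,"ay":0,"az":0,"fingers":0.07}]' 
python3 -m creep '[{"tx":0,"ty":0,"tz":0,"ax":-3.8,"ay":0,"az":0,"fingers":0.07},{"tx":0,"ty":0,"tz":0,"ax":-3.8,"ay":0,"az":0,"fingers":0.07},{"tx":0,"ty":0,"tz":0,"ax":-3.8,"ay":0,"az":0,"fingers":0.07}]' 
python3 -c "
from h import *
go([.522,.123,.23],-104.2);cap('wrist','w8')"
```

```text
time_s: 6.0
tcp_pos: [0.5214, 0.1223, 0.231]
eef_rot: [-47.4, 89.9, -155.0]
contact_force: [-0.9, -0.6, -0.4]
gripper_width: 0.0699
time_s: 6.3
tcp_pos: [0.5217, 0.1224, 0.2316]
eef_rot: [-48.7, 89.9, -153.1]
contact_force: [0.4, 0.4, -0.9]
gripper_width: 0.0702
t 6.3 pos [0.5217 0.1224 0.2316] shift [ 0.0016  0.0001 -0.0006] w 0.0702 F [ 0.4  0.4 -0.9]
turn [-0.15  0.06  0.07]
```

View pics/w8.png

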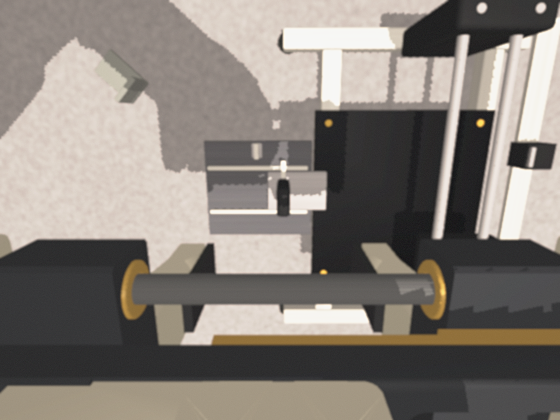

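```bash
cat >> h.py <<'E'
def ear(tag,x0=-200,x1=-125):
  c=load(tag);Q=printer(cloud(c),-14.2);ok=c['depth']>0;x,y,z=Q[...,0],Q[...,1],Q[...,2]
  b=ok&(x>x0)&(x<x1)
  st('handle top',Q,b&(z>112)&(z<122)&(y>-10)&(y<40))
  st('earstrip',Q,b&(z>70)&(z<79)&(y>36)&(y<46.5))
  st('blade',Q,b&(z>69)&(z<79)&(y>49)&(y<70))
  return Q
E
python3 - <<'E'
from h import *
Q=ear('w8')
for v in range(138,176,2): print(v,' '.join('(%d,%d,%d)'%tuple(Q[v,u].round()) for u in list(range(248,264,3))+list(range(274,292,3))))
crop('w8',200,130,140,105,'w8c')
E
```

```text
handle top 395 [-160.5    3.7  113.5] [-154.9   15.9  115.9] [-149.4   27.6  117.5]
earstrip 38 [-156.3   36.1   74.1] [-154.9   40.6   75.2] [-153.4   44.6   76.4]
blade 62 [-182.3   49.4   70.7] [-180.3   55.7   74.9] [-178.4   61.1   76.3]
138 (-195,61,-1) (-191,61,0) (-188,61,-1) (-184,61,0) (-181,61,-1) (-177,61,0) (-165,61,-1) (-161,61,0) (-158,61,-1) (-154,61,0) (-151,61,-2) (-147,61,-1)
140 (-188,63,60) (-185,63,60) (-183,63,60) (-180,63,59) (-177,63,59) (-174,63,60) (-163,63,59) (-160,63,60) (-157,63,60) (-154,63,60) (-151,63,61) (-148,63,60)
142 (-188,61,63) (-185,61,63) (-182,61,63) (-179,61,63) (-176,61,63) (-174,61,62) (-163,61,64) (-160,61,62) (-157,61,62) (-154,61,63) (-151,61,64) (-149,61,63)
144 (-188,60,64) (-185,60,68) (-181,60,75) (-178,61,76) (-176,60,68) (-174,60,64) (-163,59,64) (-160,59,63) (-154,86,389) (-154,59,63) (-151,59,64) (-149,59,63)
146 (-188,58,63) (-185,58,67) (-181,59,76) (-154,86,389) (-176,58,67) (-174,58,63) (-163,58,63) (-160,57,63) (-157,58,64) (-154,58,64) (-151,58,64) (-149,57,63)
148 (-188,56,63) (-185,56,67) (-181,57,75) (-179,57,75) (-17
[... 1504 characters left out ...]
154,40,75) (-151,38,66) (-149,39,67)
168 (-188,37,67) (-186,37,66) (-183,37,67) (-180,37,68) (-177,37,67) (-174,37,68) (-163,37,66) (-160,37,67) (-157,37,68) (-154,38,75) (-151,37,67) (-149,37,67)
170 (-189,34,63) (-186,34,63) (-183,34,63) (-180,34,63) (-177,35,65) (-174,34,64) (-163,34,63) (-160,34,63) (-157,34,63) (-154,36,75) (-151,34,62) (-148,34,63)
172 (-189,32,64) (-186,32,62) (-183,32,63) (-180,32,63) (-177,32,64) (-174,32,63) (-163,34,72) (-160,34,71) (-157,34,72) (-154,34,75) (-152,33,71) (-149,33,71)
174 (-189,30,63) (-186,30,63) (-183,30,64) (-180,30,63) (-177,30,64) (-174,30,64) (-163,32,71) (-160,32,72) (-157,31,70) (-154,32,74) (-152,32,72) (-149,32,72)
scale 5.714285714285714
```

View pics/w8c.png

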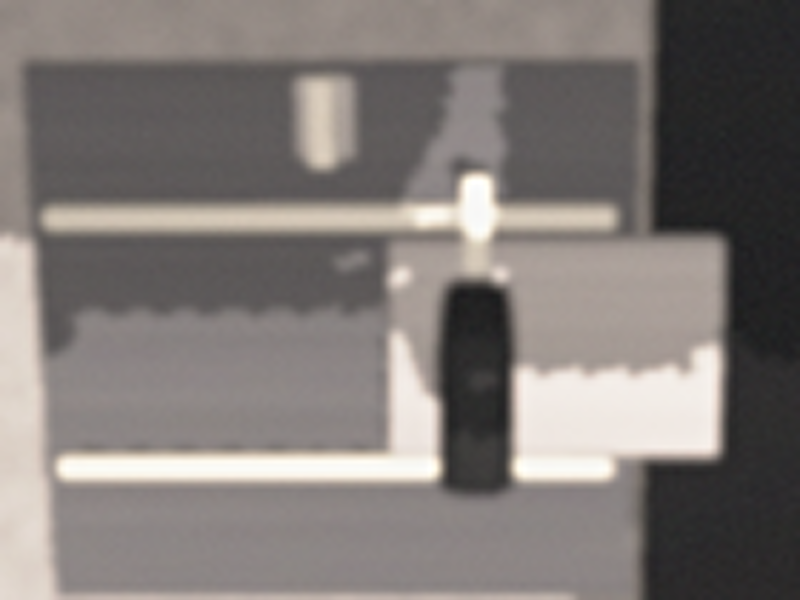

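```bash
python3 -c "
from h import *
a=np.radians(-14.2);ex=np.array([np.cos(a),np.sin(a),0]);ey=np.array([-np.sin(a),np.cos(a),0])
m=np.array([.6681,.0721,.079])-.1549*ex+.0157*ey;print(m)
go(m,-104.2)"
```

```text
[0.52178424 0.12531841 0.079     ]
t 6.35 pos [0.5219 0.1225 0.2318] shift [ 0.1528 -0.0007 -0.0029] w 0.07 F [ 0.8  0.1 -0.5]
turn [-0.14  0.05  0.05]
```

```bash
python3 -m creep '[{"tx":0.03,"ty":-0.0005,"tz":-0.003,"ax":0,"ay":0,"az":0,"fingers":0.06},{"tx":0.06,"ty":-0.0005,"tz":-0.003,"ax":0,"ay":0,"az":0,"fingers":0.06},{"tx":0.09,"ty":-0.0005,"tz":-0.003,"ax":0,"ay":0,"az":0,"fingers":0.06},{"tx":0.095,"ty":-0.0005,"tz":-0.003,"ax":0,"ay":0,"az":0,"fingers":0.06},{"tx":0.095,"ty":-0.0005,"tz":-0.003,"ax":0,"ay":0,"az":0,"fingers":0.06}]' 
python3 -c "
from h import *
cap('wrist','w9');ear('w9');go([0.52178424,0.12531841,0.079])"
```

```text
time_s: 6.85
tcp_pos: [0.5221, 0.1253, 0.1371]
eef_rot: [-35.0, 89.9, -139.3]
contact_force: [0.1, 0.8, 0.9]
gripper_width: 0.0602
handle top 839 [-160.6    3.7  112.9] [-155.    16.4  115.8] [-149.5   27.8  117.5]
earstrip 84 [-156.8   36.3   73.7] [-155.1   40.8   75.3] [-153.4   45.2   76.3]
blade 131 [-182.1   49.5   70.2] [-180.    55.3   74.7] [-178.2   61.1   76.5]
t 6.9 pos [0.523  0.1257 0.1383] shift [ 0.0593 -0.0011  0.0007] w 0.06 F [ 0.6 -0.1  0.4]
```

View pics/w9.png

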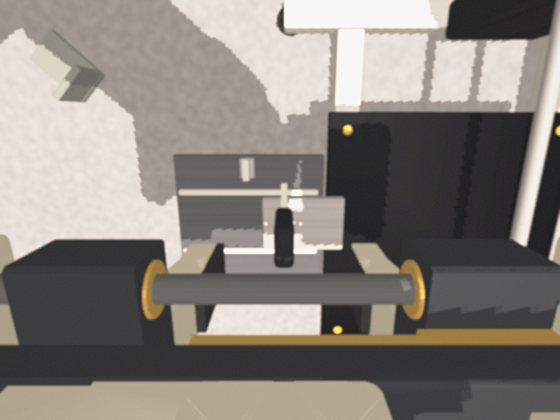

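```bash
python3 -m creep '[{"tx":0.02,"ty":-0.001,"tz":0,"ax":0,"ay":0,"az":0,"fingers":0.06},{"tx":0.04,"ty":-0.001,"tz":0,"ax":0,"ay":0,"az":0,"fingers":0.06},{"tx":0.054,"ty":-0.001,"tz":0,"ax":0,"ay":0,"az":0,"fingers":0.06},{"tx":0.058,"ty":-0.001,"tz":0,"ax":0,"ay":0,"az":0,"fingers":0.06},{"tx":0.058,"ty":-0.001,"tz":0,"ax":0,"ay":0,"az":0,"fingers":0.03}]' 30
python3 -m creep '[{"tx":0,"ty":0,"tz":0,"ax":0,"ay":0,"az":0,"fingers":0.0},{"tx":0,"ty":0,"tz":0,"ax":0,"ay":0,"az":0,"fingers":0.0},{"tx":0,"ty":0,"tz":0,"ax":0,"ay":0,"az":0,"fingers":0.0},{"tx":0,"ty":0,"tz":0,"ax":0,"ay":0,"az":0,"fingers":0.0},{"tx":0,"ty":0,"tz":0,"ax":0,"ay":0,"az":0,"fingers":0.0}]' 30
python3 -m creep '[{"tx":0,"ty":0,"tz":0,"ax":0,"ay":0,"az":0,"fingers":0.0},{"tx":0,"ty":0,"tz":0,"ax":0,"ay":0,"az":0,"fingers":0.0},{"tx":0,"ty":0,"tz":0,"ax":0,"ay":0,"az":0,"fingers":0.0}]' 30
python3 -c "
from h import *
cap('wrist','w10');ear('w10');go([0.52178424,0.12531841,0.079])"
```

```text
time_s: 7.4
tcp_pos: [0.5221, 0.1262, 0.0805]
eef_rot: [122.1, 89.9, 17.9]
contact_force: [0.0, 0.2, -0.2]
gripper_width: 0.056
time_s: 7.9
tcp_pos: [0.5216, 0.1259, 0.0798]
eef_rot: [135.6, 90.0, 31.4]
contact_force: [-0.1, 0.2, -1.1]
gripper_width: 0.0178
time_s: 8.2
tcp_pos: [0.5219, 0.1258, 0.0797]
eef_rot: [101.8, 90.0, -2.4]
contact_force: [4.3, -1.3, -0.6]
gripper_width: 0.0118
handle top 788 [-166.7    3.7  112.2] [-155.5   12.5  115.6] [-144.3   29.   117.7]
earstrip 154 [-157.2   36.2   71.7] [-155.4   41.1   75.1] [-153.6   45.1   76.6]
blade 252 [-182.3   49.2   69.5] [-180.    55.4   74.6] [-178.3   61.2   76.6]
t 8.25 pos [0.5219 0.1258 0.0797] shift [0.0007 0.     0.0005] w 0.0116 F [ 2.3 -3.5  0. ]
```

View pics/w10.png

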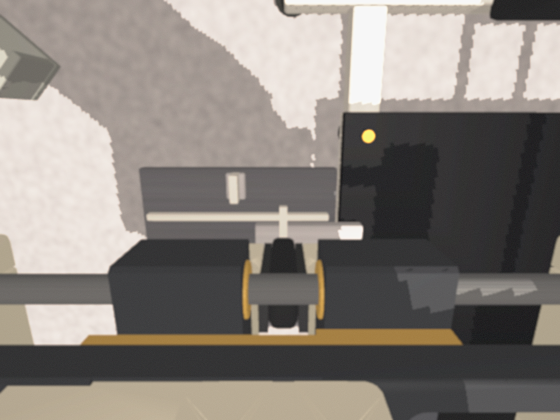

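```bash
python3 -m creep '[{"tx":0,"ty":-0.004,"tz":0,"ax":0,"ay":0,"az":0,"fingers":0.0},{"tx":0,"ty":-0.010,"tz":0,"ax":0,"ay":0,"az":0,"fingers":0.0},{"tx":0,"ty":-0.016,"tz":0,"ax":0,"ay":0,"az":0,"fingers":0.0},{"tx":0,"ty":-0.022,"tz":0,"ax":0,"ay":0,"az":0,"fingers":0.0},{"tx":0,"ty":-0.025,"tz":0,"ax":0,"ay":0,"az":0,"fingers":0.0}]' 40
python3 -m creep '[{"tx":0,"ty":0,"tz":0,"ax":0,"ay":0,"az":0,"fingers":0.0},{"tx":0,"ty":0,"tz":0,"ax":0,"ay":0,"az":0,"fingers":0.0},{"tx":0,"ty":0,"tz":0,"ax":0,"ay":0,"az":0,"fingers":0.0},{"tx":0,"ty":0,"tz":0,"ax":0,"ay":0,"az":0,"fingers":0.0}]' 40
python3 -c "
from h import *
cap('wrist','w11');Q=ear('w11',-215);go([0.52178424,0.12531841,0.079]);crop('w11',180,150,200,150,'w11c')
cap('top','top1');crop('top1',190,120,140,130,'top1c')"
```

```text
time_s: 8.75
tcp_pos: [0.4976, 0.1321, 0.0797]
eef_rot: [108.0, 89.9, 3.8]
contact_force: [6.9, -3.9, -3.5]
gripper_width: 0.0119
time_s: 9.15
tcp_pos: [0.4979, 0.132, 0.0797]
eef_rot: [102.5, 89.9, -1.8]
contact_force: [6.9, -3.5, -2.8]
gripper_width: 0.0119
handle top 787 [-191.5    3.7  112.3] [-180.3   12.6  115.6] [-169.    29.1  118.1]
earstrip 155 [-182.    36.3   71.9] [-180.2   41.1   75. ] [-178.4   45.1   76.6]
blade 209 [-181.9   49.1   70.7] [-180.1   55.4   75. ] [-178.4   61.1   76.5]
t 9.2 pos [0.4979 0.1319 0.0797] shift [0.0007 0.0248 0.0006] w 0.0116 F [ 6.6 -3.3 -3.5]
scale 4.0
scale 4.615384615384615
```

View pics/w11c.png

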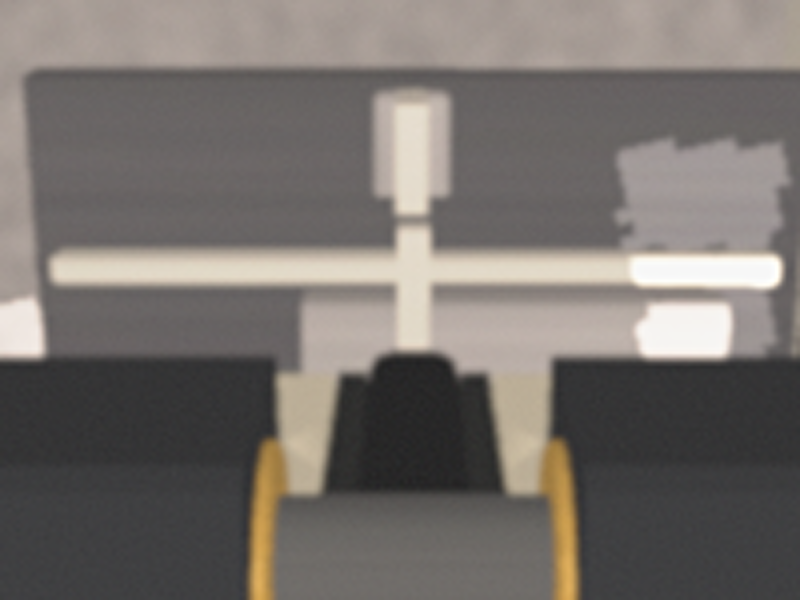

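View pics/top1c.png

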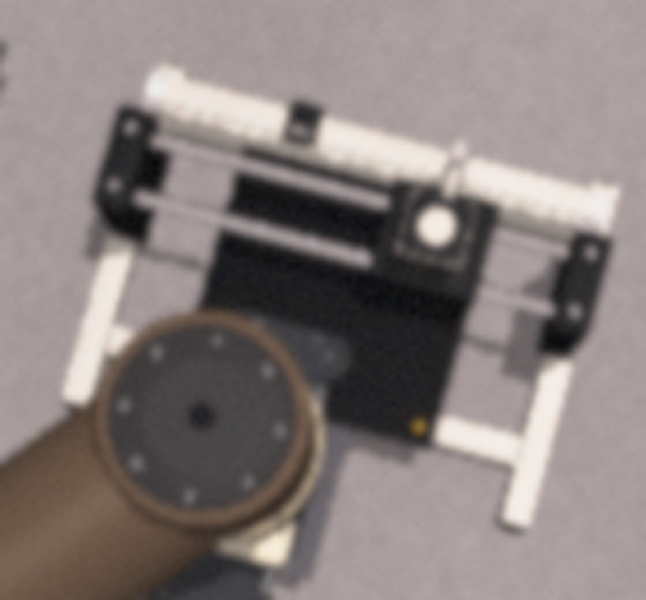

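Ear and blade line up in one straight line (crop column ~413, within 0.2 mm in depth). The rib still lines up with the parking blade in the top view. I'm handing in while holding.

```bash
python3 -m creep '[{"tx":0,"ty":0,"tz":0,"ax":0,"ay":0,"az":0,"fingers":0.0},{"tx":0,"ty":0,"tz":0,"ax":0,"ay":0,"az":0,"fingers":0.0},{"tx":0,"ty":0,"tz":0,"ax":0,"ay":0,"az":0,"fingers":0.0}]' 40
python3 -c "
from h import *
cap('wrist','w12');ear('w12',-215);print(order.close_job())"
```

```text
time_s: 9.55
tcp_pos: [0.4979, 0.1319, 0.0797]
eef_rot: [103.0, 89.9, -1.2]
contact_force: [7.4, -3.0, -3.0]
gripper_width: 0.0118
handle top 789 [-191.3    3.9  112.2] [-180.3   12.7  115.6] [-169.2   29.1  118. ]
earstrip 156 [-181.9   36.3   71.8] [-180.1   41.    75.1] [-178.3   45.2   76.8]
blade 221 [-182.3   49.1   71.2] [-180.3   55.7   75.2] [-178.4   61.1   76.5]
the job is handed in; nothing more can be done
None
```

The head is parked, the clamp is pulled out and held at its mark, and the job was handed in at about 9.6 s with the arm still gripping.

- **Head:** I slid it about 64 mm towards the robot's right (the printer's −y) by its motor and let go. In the wrist depth image after release, rib and blade agreed to within about 0.2 mm. The later top view also showed the head still in line with the clip.
- **Clamp:** I gripped the handle across its 12 mm with a 40 N grip setting and pulled it 25 mm. In the last wrist image, ear and release blade agreed to within about 0.2 mm. The tool was still and the wrist force was about 8 N, close to the spring's pull.
- **Loose things:** I did not go near the spool, driver, glue jar or printed bracket. I made no separate measurement of their positions at the end.

One check disagreed: the first wrist picture was motion-blurred because the arm had not settled. I took it again at rest before using it.

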